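# Get the shallow tray out of the middle of the stack

### The arm

A 6-joint arm with a two-finger parallel gripper is mounted at the origin on the work surface. World frame = base frame: x ahead of the robot, y to its left, z up, the work surface at z = 0. Lengths are in m, angles in rad, forces in N, time in s.
With the tool pointing down it reaches from about 0.375 to 0.9 m from the base axis. Payload 3.1 kg.
Tool frame: the origin (TCP) lies on the centre line of the jaws, within the pads' length; the fingertips stand 22 mm ahead of it and the grasp point (between the pads) lies 3 mm ahead of it; z points along the fingers, y is the line along which they close (so a half turn about z gives the same grasp; the last joint's range is limited). The gripper opens to 85 mm and grips with 20 to 120 N. Pads are 22 mm wide; open, the fingers measure 114 mm over their backs; the gripper's body (76 mm by 85 mm) begins 54 mm behind the grasp point. The pads swing forward as they close: fully open they stand 13 mm farther back than shut.
Start: joints at [-1.484, 0.527, 1.433, -0, 1.181, -0.178], TCP at [0.164, -0.603, 0.253] pointing down, gripper open.
Joint ranges: [-3.08, 3.08], [-0.75, 2.2], [0.22, 2.44], [-1.43, 4.57], [0, 2.65], [-2.85, 2.85]. Speed limits (rad/s): [2.79, 2.79, 3.14, 3.14, 3.14, 3.14].

### API

Orientations are given as a unit quaternion [x, y, z, w].
In Python, from station import manip gives the robot as it stands.
- The arm moves only by the tool drive_effector, called after "Call:" by a JSON object that holds its "name" and its "arguments", one argument or row to a line. Schema: {"type":"object","properties":{"offsets":{"type":"array","items":{"type":"number"},"minItems":5,"maxItems":100},"squeeze":{"type":"number"},"only":{"type":"string"},"quiet":{"type":"boolean"},"lines":{"type":"string"}},"required":["offsets"],"additionalProperties":false}. offsets is one flat list of numbers that holds 1 to 20 rows one after another, with no inner brackets; each row has 5 numbers: dx, dy, dz in mm, then a turn about the tool's z in rad, then the opening from 0.0 (shut) to 1.0 (fully open); each row is the pose to reach, as a shift and turn from the pose commanded when the call began, along the tool's axes at that moment; what a row does not reach only later rows make up. A row lasts 1/10 s, in which the tool goes at most 0.05 m and 0.15 rad, less where a joint would pass 70% of its speed; a pose out of reach is approached as far as the arm can. The fingers move at their own pace and stop on an object; squeeze is the grip in N (left out, the last holds). Time passes only in rows, so rows that do not move let the fingers close. The tool returns the time, the measured TCP pose, the force, the opening and the grip force at its end. only (a regular expression) keeps the lines of the reply that match it, lines (a string "A,B") keeps lines A to B, and quiet returns only ok. Input that does not fit is refused with a message, and nothing moves.
- manip.sense(): the state, without advancing time (a new reading comes with each control period).
- manip.snapshot(name): name is "scene" or "top"; returns a dict with "pixels" (420x560x3 uint8, red, green, blue), "range_z" (420x560 float32, m along the optical axis (not along the pixel's ray), 0 where there is no reading), "fov_y" (degrees; the focal length in pixels is half the picture's height over the tangent of half this angle, whatever the lens; pixels are square), "cx", "cy" (the principal point, pixels), "R" (3x3) and "t" (3): a world point X has camera coordinates R X + t. Camera axes: x right, y down, z forward; pixel columns grow to the right and rows downward; lengths in m; the calibration is good to about 2 mm. A picture is of the moment at which its call begins.
- manip.sign_off(): hands the job in; it is judged then, once.
The state is a dict: "t": time; "q": joint angles; "qd": joint speeds; "tau": joint torques, N m; "tcp_pos": TCP position; "tool_rot": TCP orientation; "force": force on the tool from outside, world axes, zero at the start; "ft_torque": the same for the moment, N m; "finger_gap": opening from 0.0 (shut) to 1.0 (fully open); "gripper_force": force on a finger pad.
Only numpy, scipy, OpenCV 4.12 (cv2) and the standard library are available. Lean on these libraries where they do the work, as an engineer would, in place of code of your own. Each camera call takes 0.05 s, during which the arm holds its last target. There are 200 camera calls.

### The job

First clear the draining mat: stand everything that is on it upright in the grey basket. Then take the shallow tray, second from the bottom of the tray stack, out to the middle of the mat, for which the two trays above it must come off, and put those two back squarely on the bottom tray in their old order. Leave the bottom tray where it is, keep all trays level, and do not disturb the mug or the small amber jar.

Things in the scene. Friction and masses are not known exactly. Their poses are not given: they have to be found in the camera images.
- tray_bottom: white open tray, 160 mm along x, 170 along y. Its handle is a 14 mm thick middle wall along x at y = 0, as high as the rim: pinch it from above across y. Walls 5 mm, floor 4 mm; at most low pads in the corners. Flat underside rests on the rim and wall of the tray below. Origin: centre of underside, z up. 70 mm high, 0.9 kg; stands on the worktop, bottom of the stack.
- tray_shallow: white open tray, 160 mm along x, 170 along y. Its handle is a 14 mm thick middle wall along x at y = 0, as high as the rim: pinch it from above across y. Walls 5 mm, floor 4 mm; at most low pads in the corners. Flat underside rests on the rim and wall of the tray below. Origin: centre of underside, z up. The shallow one, 42 mm high; starts directly on the bottom tray.
- tray_upper: white open tray, 160 mm along x, 170 along y. Its handle is a 14 mm thick middle wall along x at y = 0, as high as the rim: pinch it from above across y. Walls 5 mm, floor 4 mm; at most low pads in the corners. Flat underside rests on the rim and wall of the tray below. Origin: centre of underside, z up. 56 mm high; starts on the shallow tray.
- tray_top: white open tray, 160 mm along x, 170 along y. Its handle is a 14 mm thick middle wall along x at y = 0, as high as the rim: pinch it from above across y. Walls 5 mm, floor 4 mm; at most low pads in the corners. Flat underside rests on the rim and wall of the tray below. Origin: centre of underside, z up. 56 mm high; starts on the upper tray, top of the stack (whole stack 224 mm).
- mat: dark ribbed draining mat, 200 mm along x, 210 mm along y, fixed flat on the worktop to the left or right of the robot. Origin: centre of its underside; its top is 4 mm above.
- basket: grey open basket fixed to the worktop, straight ahead beyond an empty patch of worktop. Outside 158 mm along x, 288 mm along y, inside 150 by 280, walls 50 mm high, floor 4 mm thick. Origin: centre of its underside.
- dispenser: white soap dispenser, round body 60 mm across and 112 mm high, neck and pump head (38 mm across at most, with a short spout) on it up to 146 mm; 0.3 kg. May be absent. Origin: centre of its underside; z up.
- jar: clear round jar with a steel lid, 64 mm across, 84 mm high. May be absent. Origin: centre of its underside; z up.
- palm_brush: wooden palm brush standing on its bristles: bristle head 66 mm across and 30 mm high, on it a round knob 44 mm across from 40 to 76 mm height, the part to grip. May be absent. Origin: centre of its underside; z up.
- tin: steel tin with dark lid, 70 mm along x, 52 mm along y, 80 mm high. May be absent. Origin: centre of its underside; z up.
- mug: white mug, 76 mm across, 85 mm high: bystander. Origin: centre of its underside.
- spice_jar: small amber jar, 48 mm across, 85 mm high: bystander. Origin: centre of its underside.

How it is judged:
On the way, in this order (a step that is already met when the one before it is completed fails the run):
1. everything that was on the mat stands in the basket (x of dispenser in the frame of basket between -0.07 and 0.07 m and y of dispenser in the frame of basket between -0.135 and 0.135 m and height (world z) of each of dispenser, jar, palm_brush, tin below 0.02 m and angle between each of dispenser, jar, palm_brush, tin's own z axis and vertical below 0.25 rad and x of jar in the frame of basket between -0.07 and 0.07 m and y of jar in the frame of basket between -0.135 and 0.135 m and x of palm_brush in the frame of basket between -0.07 and 0.07 m and y of palm_brush in the frame of basket between -0.135 and 0.135 m and x of tin in the frame of basket between -0.07 and 0.07 m and y of tin in the frame of basket between -0.135 and 0.135 m), for 0.2 s.
2. the shallow tray lies flat on the middle of the mat (horizontal distance between tray_shallow and mat below 0.03 m and z of tray_shallow in the frame of mat below 0.01 m and angle between tray_shallow's own z axis and vertical below 0.06 rad), for 0.2 s.
At the end, for the whole second after the job is handed in: Things from the mat stand in the basket within 0.25 rad of upright; shallow tray flat on the mat within 30 mm of its centre; upper tray flat on the bottom one, top tray flat on the upper, each within 20 mm and 0.15 rad; bottom tray within 30 mm of its start; all at rest (all of step 1 and all of step 2 and horizontal distance between tray_upper and tray_bottom below 0.02 m and z of tray_upper in the frame of tray_bottom between 0.064 and 0.076 m and angle between the x axis of tray_upper and the x axis of tray_bottom, either way round below 0.15 rad and angle between each of tray_upper, tray_top's own z axis and vertical below 0.06 rad and horizontal distance between tray_top and tray_upper below 0.02 m and z of tray_top in the frame of tray_upper between 0.05 and 0.062 m and angle between the x axis of tray_top and the x axis of tray_upper, either way round below 0.15 rad and distance of tray_bottom from where it was at the start of the episode below 0.03 m and linear speed of each of dispenser, jar, palm_brush, tin, tray_upper, tray_top, tray_shallow, tray_bottom below 0.02 m/s); the robot touches nothing.
It fails at once if a bystander (mug, small amber jar) is moved more than 30 mm (distance of any of mug, spice_jar from where it was at the start of the episode above 0.03 m).
It fails at once if a tray is tipped more than 0.6 rad (angle between any of tray_upper, tray_top, tray_shallow, tray_bottom's own z axis and vertical above 0.6 rad).
Of dispenser, jar, palm_brush, tin only 1 to 3 are there at a start; the rules pass over those that are not, and their reading is None.
At some moment in a run one of jar, tin, palm_brush, tray_shallow, tray_top may be knocked a few centimetres aside while the robot is not near it.
It also fails if it takes over 210 s, if anything falls off the work surface, if the arm or the gripper's body presses on something with over 40 N, if the wrist force passes 120 N, or if a joint passes its speed limit or range.

## Working session

There is one attempt and no reset: what is moved stays moved. The work goes in short steps, Python scripts to look and compute and a tool call to move; the robot and the scene stay as the last step left them, time stands still between calls to the robot, and variables do not carry over. Pictures are saved under pics/ and viewed, at most 14 in all, crops included, and the job is handed in when it is done.

```bash
ls; mkdir -p pics
```

Create h.py:
```python
import numpy as np, cv2
from station import manip
def snap(cam,name=None):
    s=manip.snapshot(cam); np.savez('/tmp/'+cam+'.npz',**s)
    if name: cv2.imwrite('pics/'+name+'.png',s['pixels'][:,:,::-1])
    return s
def load(cam): return dict(np.load('/tmp/'+cam+'.npz'))
def cloud(s):
    f=210/np.tan(np.radians(float(s['fov_y']))/2)
    v,u=np.mgrid[0:420,0:560]; z=s['range_z']
    P=np.stack([(u-s['cx'])/f*z,(v-s['cy'])/f*z,z],-1)
    W=(P-s['t'])@s['R']; W[z==0]=np.nan
    return W
```

Run:
```python
from h import *
for c in('scene','top'):
    s=snap(c,c+'0'); print(c,s['fov_y'],s['cx'],s['cy'],s['R'].round(3).tolist(),s['t'].round(3))
s=manip.sense(); print(s)
```

```text
pics
station.py
scene 52.555958271727846 284.7379783951421 210.56894928173708 [[-0.653, 0.757, -0.008], [0.601, 0.512, -0.614], [-0.461, -0.406, -0.789]] [ 0.355 -0.259  1.357]
top 49.12792200642207 282.03783682528086 216.21581696327183 [[-0.027, -1.0, 0.013], [-0.983, 0.024, -0.183], [0.183, -0.017, -0.983]] [0.013 0.57  0.981]
{'t': 0.1, 'q': array([-1.48449544e+00,  5.28359362e-01,  1.43377967e+00, -4.61402913e-05,
        1.18138869e+00, -1.78492421e-01]), 'qd': array([-1.45393439e-03, -2.41481085e-03, -3.00513021e-03,  2.39571009e-05,
       -1.19647763e-04,  1.69900288e-05]), 'tau': array([ 3.02915569e-04, -4.43304420e+01, -1.78587019e+01, -1.53758633e-04,
        3.89072535e-03,  8.10548727e-06]), 'tcp_pos': array([ 0.16353741, -0.60260147,  0.25243818]), 'tool_rot': array([ 9.91246735e-01,  1.32018841e-01,  2.32715576e-05, -9.67488526e-04]), 'force': array([-0.18309008, -1.02221429, -0.82144566]), 'ft_torque': array([-0.00764397,  0.01403187, -0.02607477]), 'gripper_force': 0.0, 'finger_gap': 0.9989212297954003}
```

View pics/scene0.png

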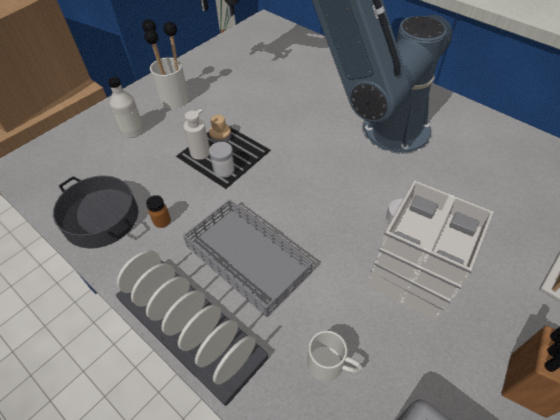

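View pics/top0.png

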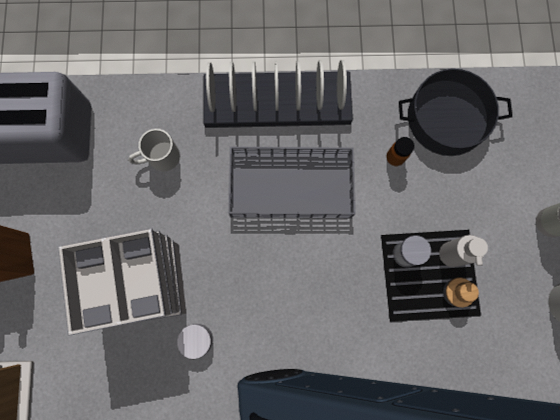

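Top view: the stack is at about (115,285), with a lidded pot at (194,342) next to it. The basket is at (292,182). The mat at (432,275) holds the jar (412,250), dispenser (470,248) and brush (461,293). The mug is at (155,148) and the amber jar at (400,152).

Run:
```python
from h import *
W=cloud(load('top'));S=cloud(load('scene'))
def at(n,u,v): print(n,W[v,u].round(3))
for n,u,v in [('mat1',384,236),('mat2',469,233),('mat3',479,314),('mat4',392,319),('bask_fl',292,182),('pot',194,342),('mug',155,148),('spice',403,147)]: at(n,u,v)
A=np.concatenate([W.reshape(-1,3),S.reshape(-1,3)])
A=A[np.isfinite(A).all(1)]
def circ(n,x0,x1,y0,y1,z0,z1):
    for nm,B in(('top',W.reshape(-1,3)),('scene',S.reshape(-1,3))):
        m=(B[:,0]>x0)&(B[:,0]<x1)&(B[:,1]>y0)&(B[:,1]<y1)&(B[:,2]>z0)&(B[:,2]<z1)
        B=B[m]
        if len(B)<5: print(n,nm,len(B)); continue
        r=cv2.minAreaRect((B[:,:2]*1000).astype(np.float32)); print(n,nm,len(B),np.round(r[0],0),np.round(r[1],0),round(r[2],1),'z',B[:,2].min().round(3),B[:,2].max().round(3))
x=W[275,432]; print(x)
at('jar',412,250);at('disp',470,248);at('brush',461,293);at('dbody',455,252)
m=(0.2,0.65,-0.6,-0.2)
circ('z>100',*m,.10,.16); circ('z 78-95',*m,.080,.092);circ('z60-78',*m,.06,.079)
circ('stack',0.2,.65,.2,.6,.205,.24)
circ('basketrim',.45,.75,-.2,.2,.043,.056)
circ('mug',.5,.8,.15,.45,.05,.1);circ('pot',.2,.5,.05,.28,.02,.1);circ('spice',.55,.7,-.35,-.2,.07,.1)
```

```text
mat1 [ 0.526 -0.24   0.003]
mat2 [ 0.529 -0.442  0.002]
mat3 [ 0.342 -0.444  0.007]
mat4 [ 0.336 -0.246  0.003]
bask_fl [ 0.663 -0.028  0.   ]
pot [0.301 0.195 0.045]
mug [0.754 0.3   0.005]
spice [ 0.716 -0.277  0.086]
[ 0.43279481 -0.34596641  0.00156335]
jar [ 0.483 -0.279  0.085]
disp [ 0.478 -0.379  0.147]
brush [ 0.389 -0.379  0.077]
dbody [ 0.475 -0.365  0.101]
z>100 top 758 [ 475. -390.] [66. 50.] 11.8 z 0.1 0.155
z>100 scene 434 [ 481. -390.] [54. 63.] 60.7 z 0.1 0.155
z 78-95 top 825 [ 463. -351.] [190. 105.] 54.4 z 0.08 0.092
z 78-95 scene 453 [ 459. -436.] [155. 351.] 7.9 z 0.08 0.092
z60-78 top 373 [ 450. -437.] [148. 350.] 8.0 z 0.06 0.079
z60-78 scene 301 [ 445. -338.] [168. 138.] 87.1 z 0.06 0.079
stack top 2853 [428. 316.] [163. 175.] 9.8 z 0.205 0.229
stack scene 2367 [434. 409.] [390. 197.] 86.9 z 0.205 0.229
basketrim top 829 [656. -26.] [288. 160.] 88.1 z 0.043 0.055
basketrim scene 795 [655. -28.] [290. 161.] 88.2 z 0.043 0.056
mug top 718 [689. 299.] [365. 164.] 41.6 z 0.05 0.099
mug scene 1605 [636. 334.] [263. 209.] 5.7 z 0.05 0.1
pot top 1493 [374. 236.] [235.  94.] 22.0 z 0.02 0.1
pot scene 176 [310. 172.] [65. 23.] 9.3 z 0.02 0.05
spice top 21 [ 699. -282.] [15.  2.] 89.3 z 0.071 0.087
spice scene 3
```

Add to h.py:
```python
def yaw():
    x,y,z,w=manip.sense()['tool_rot']; return np.arctan2(2*(x*y+z*w),1-2*(y*y+z*z))
def go(x,y,z,yw=None):
    "print shift in tool axes to reach TCP x,y,z with tool-y (closing line) at world angle yw (mod pi)"
    from scipy.spatial.transform import Rotation as R
    s=manip.sense(); M=R.from_quat(s['tool_rot']).as_matrix()
    d=M.T@(np.array([x,y,z])-s['tcp_pos']); t=0
    if yw is not None:
        c=np.arctan2(M[1,1],M[0,1]); t=-((yw-c+np.pi/2)%np.pi-np.pi/2)
    print('d',d.round(4),'turn',round(t,3),'q6',s['q'][5].round(2),'t',round(s['t'],1))
def patch(cam,u,v,r,z0,z1):
    W=cloud(load(cam))[v-r:v+r,u-r:u+r].reshape(-1,3); B=W[(W[:,2]>z0)&(W[:,2]<z1)]
    R=cv2.minAreaRect((B[:,:2]*1000).astype(np.float32)); C=cv2.minEnclosingCircle((B[:,:2]*1000).astype(np.float32))
    print(cam,(u,v),len(B),'rect',np.round(R[0],1),np.round(R[1],1),round(R[2],1),'circ',np.round(C[0],1),round(C[1],1),'zmed',np.median(B[:,2]).round(4))
```

Run:
```python
from h import *
patch('top',412,250,22,.081,.09)
patch('scene',221,153,20,.081,.09)
patch('top',470,250,25,.105,.118); patch('top',470,250,25,.13,.16)
patch('scene',195,127,25,.105,.117);patch('scene',195,127,25,.128,.16)
patch('top',461,293,24,.066,.08); patch('scene',219,125,18,.06,.08)
patch('top',110,283,75,.215,.235)
patch('top',157,146,30,.075,.095)
patch('top',403,149,25,.075,.095)
s=load('top'); p=s['pixels'].astype(int); W=cloud(s)
m=(p.max(-1)<45)&(abs(W[...,2])<.012)&(W[...,1]<-.2)&(W[...,1]>-.5)&(W[...,0]>.28)&(W[...,0]<.58)
m=cv2.morphologyEx(m.astype(np.uint8),cv2.MORPH_OPEN,np.ones((3,3)))>0
print('mat',cv2.minAreaRect((W[m][:,:2]*1000).astype(np.float32)))
im=cv2.resize(s['pixels'][220:330,370:500],None,fx=5,fy=5,interpolation=cv2.INTER_CUBIC)
cv2.imwrite('pics/mat.png',im[:,:,::-1])
```

```text
top (412, 250) 636 rect [ 483.2 -288.1] [63.9 61. ] 86.9 circ [ 483.  -287.8] 32.5 zmed 0.0873
scene (221, 153) 279 rect [ 487.7 -311.4] [ 64.9 111.8] 8.1 circ [ 480.6 -312.6] 58.9 zmed 0.0881
top (470, 250) 308 rect [ 478.8 -389.2] [59.1 50.1] 11.8 circ [ 479.9 -393.4] 30.0 zmed 0.1147
top (470, 250) 372 rect [ 473.  -390.6] [38.5 53.5] 64.2 circ [ 470.7 -394.9] 27.7 zmed 0.1487
scene (195, 127) 145 rect [ 483.8 -390.3] [52.  59.1] 55.1 circ [ 481.7 -393.3] 29.7 zmed 0.1146
scene (195, 127) 188 rect [ 474.8 -398.3] [52.9 38.5] 24.9 circ [ 471.6 -393.6] 28.2 zmed 0.1492
top (461, 293) 266 rect [ 391.8 -396.6] [41.  42.6] 70.4 circ [ 391.5 -396.5] 22.0 zmed 0.0773
scene (219, 125) 141 rect [ 425.  -378.4] [119.   41.4] 29.4 circ [ 429.5 -386.9] 60.3 zmed 0.0731
top (110, 283) 2379 rect [427.7 315.8] [163.4 174.7] 9.8 circ [427.6 315.4] 117.7 zmed 0.2234
top (157, 146) 277 rect [734.  277.7] [76.  75.2] 63.0 circ [730.1 284. ] 45.0 zmed 0.0835
top (403, 149) 292 rect [ 719.2 -281.6] [41.8 42.9] 85.5 circ [ 720.1 -282.2] 22.6 zmed 0.0842
mat ((434.03485107421875, -340.7543640136719), (198.91763305664062, 209.30796813964844), 2.257627487182617)
```

View pics/mat.png

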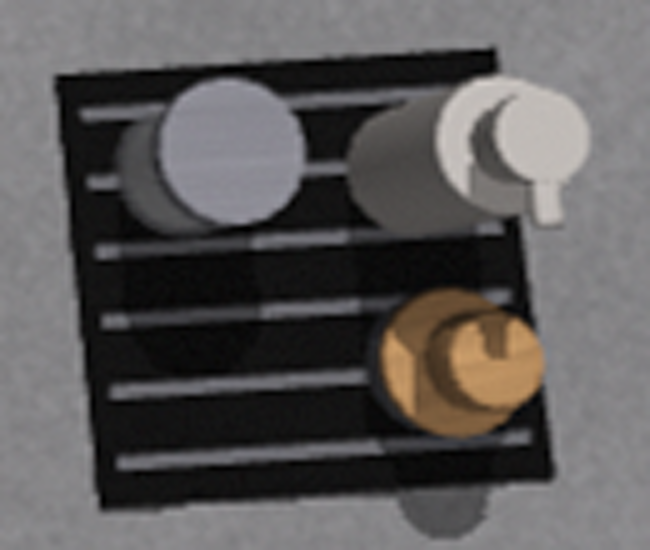

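The crop shows the jar lid at (233,150), the dispenser at (490,140) with its spout towards the robot, and the brush knob at (495,362). I'll move the dispenser first, closing along x.

```bash
python3 -c "
from h import *
go(.480,-.393,.25,0); go(.48,-.393,.105,0)"
```

```text
d [ 0.3603 -0.1195  0.0028] turn -1.306 q6 -0.18 t 0.1
d [ 0.3602 -0.1192  0.1478] turn -1.306 q6 -0.18 t 0.1
```
turn -1.306: q6 -> depends on q1. ψ target: q1-q6+π/2; fine.

Careful with the scale: shifts go in mm. That gives: 0.36 m is 360, -0.12 m is -120.

Call:
{"name": "drive_effector", "arguments": {
  "offsets": [360,-120,0,-1.306,1,360,-120,0,-1.306,1,360,-120,0,-1.306,1,360,-120,0,-1.306,1,360,-120,0,-1.306,1,360,-120,0,-1.306,1,360,-120,0,-1.306,1,360,-120,0,-1.306,1,360,-120,0,-1.306,1,360,-120,0,-1.306,1,360,-120,0,-1.306,1,360,-120,0,-1.306,1,360,-120,0,-1.306,1],
  "squeeze": 40
}}

```text
t: 1.4
tcp_pos: [0.4789, -0.3938, 0.2533]
tool_rot: [0.708, 0.706, -0.0, -0.0]
force: [-0.4, 0.8, 0.1]
finger_gap: 0.999
gripper_force: 0.0
```

```bash
python3 -c "
from h import *
snap('top'); patch('top',470,250,25,.105,.118); go(.480,-.393,.105,0)"
```

```text
top (470, 250) 74 rect [ 490.3 -405.2] [58.4 27.5] 45.3 circ [ 481.7 -396.7] 29.2 zmed 0.1149
d [0.0007 0.001  0.1483] turn -0.002 q6 -0.87 t 1.4
```

Call:
{"name": "drive_effector", "arguments": {
  "offsets": [0,1,50,0,1,0,1,90,0,1,0,1,120,0,1,0,1,148,0,1,0,1,148,0,1,0,1,148,0,1,0,1,148,0,0,0,1,148,0,0,0,1,148,0,0,0,1,148,0,0,0,1,148,0,0,0,1,148,0,0,0,1,148,0,0],
  "squeeze": 40
}}

```text
t: 2.75
tcp_pos: [0.4812, -0.3942, 0.1076]
tool_rot: [0.707, 0.707, -0.0, 0.002]
force: [-1.5, 0.0, 5.6]
finger_gap: 0.687
gripper_force: 42.8
```

Converted, -0.12 m is -120, -0.08 m is -80.

Call:
{"name": "drive_effector", "arguments": {
  "offsets": [0,0,-40,0,0,0,0,-80,0,0,0,0,-120,0,0,0,0,-120,0,0,0,0,-120,0,0,0,0,-120,0,0]
}}

```text
t: 3.35
tcp_pos: [0.4795, -0.3917, 0.2233]
tool_rot: [0.707, 0.707, 0.0, -0.002]
force: [-0.2, 0.2, -4.1]
finger_gap: 0.689
gripper_force: 46.4
```

```bash
python3 -c "
from h import *
b=np.array([.656,-.027]);a=np.radians(-2)
R=np.array([[np.cos(a),-np.sin(a)],[np.sin(a),np.cos(a)]])
for y in(.085,0,-.085):print(b+R@[0,y])
p=b+R@[0,.085];go(*p,.23,a);go(*p,.109,a)"
```

```text
[0.65896646 0.05794822]
[ 0.656 -0.027]
[ 0.65303354 -0.11194822]
d [ 0.4497  0.1795 -0.0056] turn 0.035 q6 -0.87 t 3.4
d [0.4492 0.1799 0.1154] turn 0.035 q6 -0.87 t 3.4
```

Converted, 0.45 m is 450, 0.18 m is 180.

Call:
{"name": "drive_effector", "arguments": {
  "offsets": [450,180,0,0.035,0,450,180,0,0.035,0,450,180,0,0.035,0,450,180,0,0.035,0,450,180,0,0.035,0,450,180,0,0.035,0,450,180,0,0.035,0,450,180,0,0.035,0,450,180,0,0.035,0,450,180,0,0.035,0,450,180,0,0.035,0,450,180,0,0.035,0,450,180,0,0.035,0,450,180,0,0.035,0,450,180,0,0.035,0]
}}

```text
t: 4.85
tcp_pos: [0.6603, 0.0554, 0.2251]
tool_rot: [0.72, 0.694, -0.0, -0.0]
force: [0.4, -0.6, -4.3]
finger_gap: 0.692
gripper_force: 46.1
```

```bash
python3 -c "
from h import *
go(.659,.058,.109,-.035)"
```

```text
d [ 0.0026 -0.0013  0.1161] turn -0.002 q6 -0.05 t 4.8
```

Converted, 0.115 m is 115, 0.112 m is 112.

Call:
{"name": "drive_effector", "arguments": {
  "offsets": [2,-1,40,0,0,2,-1,80,0,0,2,-1,100,0,0,2,-1,108,0,0,2,-1,112,0,0,2,-1,115,0,0,2,-1,115,0,0,2,-1,115,0,0]
}}

```text
t: 5.65
tcp_pos: [0.6606, 0.0588, 0.1117]
tool_rot: [0.719, 0.695, 0.001, 0.001]
force: [0.1, 0.1, -4.9]
finger_gap: 0.693
gripper_force: 46.0
```

Converted, -0.12 m is -120, -0.08 m is -80.

Call:
{"name": "drive_effector", "arguments": {
  "offsets": [0,0,2,0,0,0,0,4,0,0,0,0,4,0,0,0,0,4,0,1,0,0,4,0,1,0,0,4,0,1,0,0,4,0,1,0,0,4,0,1,0,0,-40,0,1,0,0,-80,0,1,0,0,-120,0,1,0,0,-120,0,1,0,0,-120,0,1]
}}

```text
t: 6.95
tcp_pos: [0.6602, 0.0589, 0.2317]
tool_rot: [0.719, 0.695, 0.001, 0.001]
force: [-0.1, -0.3, -0.3]
finger_gap: 1.001
gripper_force: 0.0
```

```bash
python3 -c "
from h import *
snap('top')
patch('top',412,250,22,.081,.09)
patch('top',461,293,24,.066,.08)
go(.392,-.397,.23,np.pi/2)"
```

```text
top (412, 250) 635 rect [ 483.  -287.4] [62.5 61.1] 85.5 circ [ 483.3 -287.9] 32.4 zmed 0.0873
top (461, 293) 250 rect [ 391.3 -395.8] [41.1 42.8] 84.3 circ [ 391.6 -396.7] 21.8 zmed 0.0775
d [-4.650e-01 -2.511e-01  2.000e-04] turn 1.536 q6 -0.04 t 7.0
```

Converted, -0.465 m is -465, -0.251 m is -251.

Call:
{"name": "drive_effector", "arguments": {
  "offsets": [-465,-251,0,0,1,-465,-251,0,0,1,-465,-251,0,0,1,-465,-251,0,0,1,-465,-251,0,0,1,-465,-251,0,0,1,-465,-251,0,0,1,-465,-251,0,0,1,-465,-251,0,0,1,-465,-251,0,0,1,-465,-251,0,0,1,-465,-251,0,0,1,-465,-251,0,0,1,-465,-251,0,0,1,-465,-251,0,0,1]
}}

```text
t: 8.5
tcp_pos: [0.3931, -0.3954, 0.2297]
tool_rot: [0.719, 0.695, 0.0, -0.001]
force: [-0.2, 0.8, 0.8]
finger_gap: 1.0
gripper_force: 0.0
```

```bash
python3 -c "
from h import *
go(.3915,-.3965,.064)"
```

```text
d [-0.0014 -0.0014  0.1657] turn 0 q6 -0.96 t 8.5
```

Call:
{"name": "drive_effector", "arguments": {
  "offsets": [-1,-1,50,0,1,-1,-1,100,0,1,-1,-1,140,0,1,-1,-1,166,0,1,-1,-1,166,0,1,-1,-1,166,0,1,-1,-1,166,0,0,-1,-1,166,0,0,-1,-1,166,0,0,-1,-1,166,0,0,-1,-1,166,0,0,-1,-1,166,0,0,-1,-1,166,0,0,-1,-1,166,0,0],
  "squeeze": 40
}}

```text
t: 9.9
tcp_pos: [0.3921, -0.3987, 0.066]
tool_rot: [0.719, 0.695, -0.0, 0.001]
force: [-0.9, 0.6, 5.8]
finger_gap: 0.504
gripper_force: 40.1
```

Converted, -0.12 m is -120, -0.08 m is -80.

Call:
{"name": "drive_effector", "arguments": {
  "offsets": [0,0,-40,0,0,0,0,-80,0,0,0,0,-120,0,0,0,0,-120,0,0,0,0,-120,0,0,0,0,-120,0,0]
}}

```text
t: 10.5
tcp_pos: [0.3908, -0.397, 0.1833]
tool_rot: [0.719, 0.695, 0.0, -0.001]
force: [0.1, -0.0, -1.9]
finger_gap: 0.501
gripper_force: 41.7
```

```bash
python3 -c "
from h import *
go(.656,-.027,.18,-.035)"
```

```text
d [0.3791 0.252  0.0038] turn -0.0 q6 -0.96 t 10.5
```

Converted, 0.379 m is 379, 0.252 m is 252.

Call:
{"name": "drive_effector", "arguments": {
  "offsets": [379,252,0,0,0,379,252,0,0,0,379,252,0,0,0,379,252,0,0,0,379,252,0,0,0,379,252,0,0,0,379,252,0,0,0,379,252,0,0,0,379,252,0,0,0,379,252,0,0,0,379,252,0,0,0,379,252,0,0,0,379,252,0,0,0,379,252,0,0,0]
}}

```text
t: 11.9
tcp_pos: [0.6558, -0.0296, 0.184]
tool_rot: [0.72, 0.694, -0.0, -0.0]
force: [-0.4, 0.3, -1.0]
finger_gap: 0.505
gripper_force: 41.7
```

```bash
python3 -c "
from h import *
go(.656,-.027,.066,-.035)"
```

```text
d [0.0026 0.0002 0.118 ] turn -0.002 q6 -0.18 t 11.9
```

Call:
{"name": "drive_effector", "arguments": {
  "offsets": [2,0,40,0,0,2,0,80,0,0,2,0,105,0,0,2,0,112,0,0,2,0,118,0,0,2,0,120,0,0,2,0,120,0,0,2,0,120,0,1,2,0,120,0,1,2,0,120,0,1,2,0,120,0,1,2,0,120,0,1,2,0,80,0,1,2,0,40,0,1,2,0,0,0,1,2,0,-40,0,1,2,0,-40,0,1]
}}

```text
t: 13.6
tcp_pos: [0.6606, -0.0267, 0.2314]
tool_rot: [0.719, 0.695, 0.004, 0.006]
force: [1.5, 0.2, -0.3]
finger_gap: 0.998
gripper_force: 0.0
```

```bash
python3 -c "
from h import *
snap('top','top1')
patch('top',412,250,22,.081,.09)
go(.483,-.288,.22)"
```

```text
top (412, 250) 636 rect [ 483.  -287.5] [63.2 60.9] 86.3 circ [ 483.  -287.6] 32.1 zmed 0.0872
d [-0.2676 -0.1666  0.0072] turn 0 q6 -0.17 t 13.7
```

View pics/top1.png

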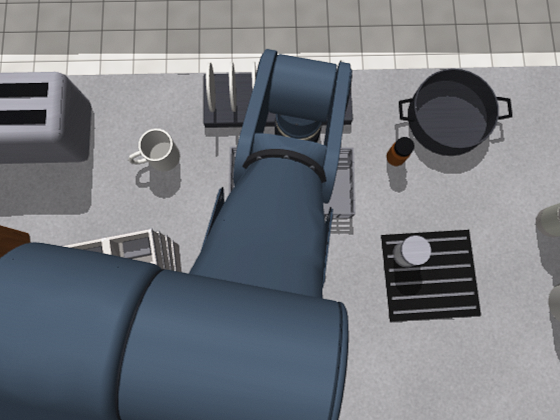

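Only the jar at (412,250) is left on the mat, and it hasn't moved.

Call:
{"name": "drive_effector", "arguments": {
  "offsets": [-268,-167,0,0,1,-268,-167,0,0,1,-268,-167,0,0,1,-268,-167,0,0,1,-268,-167,0,0,1,-268,-167,0,0,1,-268,-167,0,0,1,-268,-167,0,0,1,-268,-167,0,0,1,-268,-167,0,0,1,-268,-167,0,0,1]
}}

```text
t: 14.75
tcp_pos: [0.4812, -0.2865, 0.2241]
tool_rot: [0.719, 0.696, 0.0, -0.0]
force: [0.9, 0.9, -0.7]
finger_gap: 1.0
gripper_force: 0.0
```

```bash
python3 -c "
from h import *
go(.483,-.288,.063)"
```

```text
d [-0.0016  0.0019  0.1611] turn 0 q6 -0.7 t 14.8
```

Converted, 0.161 m is 161, 0.13 m is 130.

Call:
{"name": "drive_effector", "arguments": {
  "offsets": [-1,2,50,0,1,-1,2,100,0,1,-1,2,130,0,1,-1,2,161,0,1,-1,2,161,0,1,-1,2,161,0,1,-1,2,161,0,0,-1,2,161,0,0,-1,2,161,0,0,-1,2,161,0,0,-1,2,161,0,0,-1,2,161,0,0,-1,2,161,0,0],
  "squeeze": 40
}}

```text
t: 16.05
tcp_pos: [0.4837, -0.2898, 0.0655]
tool_rot: [0.719, 0.695, 0.0, 0.002]
force: [1.1, 1.8, 7.1]
finger_gap: 0.737
gripper_force: 43.5
```

Call:
{"name": "drive_effector", "arguments": {
  "offsets": [0,0,-40,0,0,0,0,-80,0,0,0,0,-120,0,0,0,0,-120,0,0,0,0,-120,0,0,0,0,-120,0,0]
}}

```text
t: 16.65
tcp_pos: [0.4812, -0.2881, 0.182]
tool_rot: [0.719, 0.695, -0.0, -0.002]
force: [-1.3, -0.0, -2.2]
finger_gap: 0.74
gripper_force: 46.3
```

```bash
python3 -c "
from h import *
go(.653,-.114,.18,-.035)"
```

```text
d [0.1801 0.1656 0.002 ] turn -0.0 q6 -0.7 t 16.6
```

Call:
{"name": "drive_effector", "arguments": {
  "offsets": [180,166,0,0,0,180,166,0,0,0,180,166,0,0,0,180,166,0,0,0,180,166,0,0,0,180,166,0,0,0,180,166,0,0,0,180,166,0,0,0,180,166,0,0,0,180,166,0,0,0]
}}

```text
t: 17.65
tcp_pos: [0.6537, -0.1163, 0.183]
tool_rot: [0.72, 0.694, -0.0, -0.0]
force: [0.4, 0.1, -2.3]
finger_gap: 0.74
gripper_force: 46.3
```

```bash
python3 -c "
from h import *
go(.653,-.114,.066,-.035)"
```

```text
d [ 0.0022 -0.0007  0.117 ] turn -0.002 q6 -0.31 t 17.6
```

Converted, 0.119 m is 119, 0.116 m is 116.

Call:
{"name": "drive_effector", "arguments": {
  "offsets": [2,0,40,0,0,2,0,80,0,0,2,0,105,0,0,2,0,112,0,0,2,0,116,0,0,2,0,119,0,0,2,0,119,0,0,2,0,119,0,1,2,0,119,0,1,2,0,119,0,1,2,0,119,0,1,2,0,119,0,1,2,0,80,0,1,2,0,40,0,1,2,0,0,0,1,2,0,-50,0,1,2,0,-100,0,1,2,0,-100,0,1,2,0,-100,0,1]
}}

```text
t: 19.55
tcp_pos: [0.6552, -0.1132, 0.2853]
tool_rot: [0.719, 0.695, 0.001, 0.002]
force: [-0.2, 0.1, -0.6]
finger_gap: 0.998
gripper_force: 0.0
```

```bash
python3 -c "
from h import *
go(.35,.1,.3,np.radians(99.8))"
```

```text
d [ 0.2024 -0.3124 -0.0161] turn 1.365 q6 -0.3 t 19.6
```

```bash
python3 -c "
from h import *
go(.32,-.23,.3)"
```

```text
d [-0.1284 -0.3309 -0.0157] turn 0 q6 -0.3 t 19.6
```

Call:
{"name": "drive_effector", "arguments": {
  "offsets": [-128,-340,-15,1.365,1,-128,-340,-15,1.365,1,-128,-340,-15,1.365,1,-128,-340,-15,1.365,1,-128,-340,-15,1.365,1,-128,-340,-15,1.365,1,-128,-340,-15,1.365,1,-128,-340,-15,1.365,1,-128,-340,-15,1.365,1,-128,-340,-15,1.365,1,-128,-340,-15,1.365,1]
}}

```text
t: 20.65
tcp_pos: [0.31, -0.2285, 0.2973]
tool_rot: [0.996, 0.087, -0.001, -0.001]
force: [-0.5, 0.6, 0.4]
finger_gap: 1.001
gripper_force: 0.0
```

```bash
python3 -c "
from h import *
snap('top','top2')
patch('top',110,283,75,.215,.235)
go(.428,.316,.32,np.radians(99.8))"
```

```text
top (110, 283) 2375 rect [427.8 316. ] [163.7 174.9] 9.8 circ [427.6 315.6] 117.8 zmed 0.2234
d [ 0.2101 -0.516  -0.0217] turn 0.003 q6 0.47 t 20.7
```

View pics/top2.png

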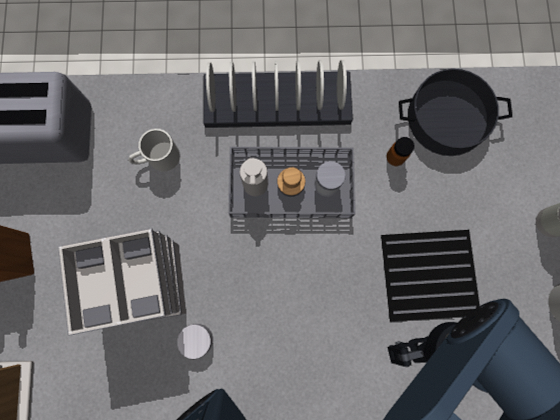

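All three items stand in the basket, at (254,180), (291,180) and (330,182). The mat is bare. Next is the top tray.

```bash
python3 -c "
from h import *
go(.44,0,.32)"
```

```text
d [ 0.1672 -0.2027 -0.0223] turn 0 q6 0.47 t 20.7
```

Call:
{"name": "drive_effector", "arguments": {
  "offsets": [168,-203,-22,0,1,168,-203,-22,0,1,168,-203,-22,0,1,168,-203,-22,0,1,168,-203,-22,0,1,168,-203,-22,0,1,210,-516,-22,0.003,1,210,-516,-22,0.003,1,210,-516,-22,0.003,1,210,-516,-22,0.003,1,210,-516,-22,0.003,1,210,-516,-22,0.003,1,210,-516,-22,0.003,1,210,-516,-22,0.003,1,210,-516,-22,0.003,1,210,-516,-22,0.003,1,210,-516,-22,0.003,1]
}}

```text
t: 22.4
tcp_pos: [0.4299, 0.3137, 0.3203]
tool_rot: [0.997, 0.083, -0.0, 0.0]
force: [-1.1, -0.4, -0.3]
finger_gap: 0.997
gripper_force: 0.0
```

```bash
python3 -c "
from h import *
go(.4278,.316,.21,np.radians(99.8))"
```

```text
d [-0.0016 -0.0027  0.1103] turn -0.005 q6 1.83 t 22.4
```

Converted, 0.11 m is 110, 0.09 m is 90.

Call:
{"name": "drive_effector", "arguments": {
  "offsets": [-2,-3,50,-0.005,1,-2,-3,90,-0.005,1,-2,-3,110,-0.005,1,-2,-3,110,-0.005,1,-2,-3,110,-0.005,1,-2,-3,110,-0.005,0,-2,-3,110,-0.005,0,-2,-3,110,-0.005,0,-2,-3,110,-0.005,0,-2,-3,110,-0.005,0,-2,-3,110,-0.005,0,-2,-3,110,-0.005,0,-2,-3,110,-0.005,0,-2,-3,110,-0.005,0,-2,-3,110,-0.005,0],
  "squeeze": 80
}}

```text
t: 23.9
tcp_pos: [0.4276, 0.3176, 0.211]
tool_rot: [0.996, 0.087, 0.001, 0.0]
force: [-0.6, -2.0, 5.7]
finger_gap: 0.156
gripper_force: 79.0
```

Converted, -0.09 m is -90, -0.06 m is -60.

Call:
{"name": "drive_effector", "arguments": {
  "offsets": [0,0,-10,0,0,0,0,-30,0,0,0,0,-60,0,0,0,0,-90,0,0,0,0,-90,0,0,0,0,-90,0,0]
}}

```text
t: 24.5
tcp_pos: [0.4267, 0.3177, 0.3001]
tool_rot: [0.996, 0.086, -0.0, -0.0]
force: [-0.2, -1.1, -3.7]
finger_gap: 0.153
gripper_force: 78.2
```

```bash
python3 -c "
from h import *
go(.46,-.02,.3,np.pi/2)"
```

```text
d [-0.0253  0.3384 -0.    ] turn 0.173 q6 1.83 t 24.5
```

Call:
{"name": "drive_effector", "arguments": {
  "offsets": [-25,338,0,0.173,0,-25,338,0,0.173,0,-25,338,0,0.173,0,-25,338,0,0.173,0,-25,338,0,0.173,0,-25,338,0,0.173,0,-25,338,0,0.173,0,-25,338,0,0.173,0,-25,338,0,0.173,0,-25,338,0,0.173,0,-25,338,0,0.173,0,-25,338,100,0.173,0,-25,338,150,0.173,0,-25,338,200,0.173,0,-25,338,230,0.173,0,-25,338,240,0.173,0,-25,338,240,0.173,0]
}}

```text
t: 26.2
tcp_pos: [0.4572, -0.0175, 0.0552]
tool_rot: [1.0, 0.001, -0.006, -0.002]
force: [-1.1, 0.7, -3.0]
finger_gap: 0.152
gripper_force: 79.0
```

```bash
python3 -c "
from h import *
snap('top','top3')
go(.46,-.02,.043,np.pi/2)"
```

```text
d [0.0011 0.002  0.015 ] turn 0.002 q6 1.29 t 26.2
```

Call:
{"name": "drive_effector", "arguments": {
  "offsets": [0,0,6,0,0,0,0,10,0,0,0,0,14,0,0,0,0,16,0,0,0,0,18,0,0,0,0,18,0,0,0,0,18,0,0]
}}

```text
t: 26.95
tcp_pos: [0.4612, -0.0197, 0.043]
tool_rot: [1.0, -0.0, 0.001, 0.0]
force: [-0.7, -0.1, 4.7]
finger_gap: 0.149
gripper_force: 80.3
```

Call:
{"name": "drive_effector", "arguments": {
  "offsets": [0,0,0,0,0.6,0,0,0,0,0.6,0,0,0,0,0.6,0,0,0,0,0.6,0,0,-50,0,0.6,0,0,-100,0,0.6,0,0,-150,0,0.6,0,0,-200,0,0.6,0,0,-200,0,1,0,0,-200,0,1]
}}

```text
t: 27.95
tcp_pos: [0.461, -0.0196, 0.2436]
tool_rot: [1.0, -0.0, 0.002, 0.0]
force: [-0.2, -0.3, -0.7]
finger_gap: 0.912
gripper_force: 0.0
```

```bash
python3 -c "
from h import *
snap('top','top4')
patch('top',110,283,75,.155,.18)
go(.428,.316,.25,np.radians(99.8))"
```

```text
top (110, 283) 2200 rect [431.7 316.6] [163.5 174.6] 9.5 circ [431.6 316. ] 117.7 zmed 0.1672
d [-0.0321 -0.3353 -0.0078] turn -0.171 q6 1.29 t 28.0
```

View pics/top4.png

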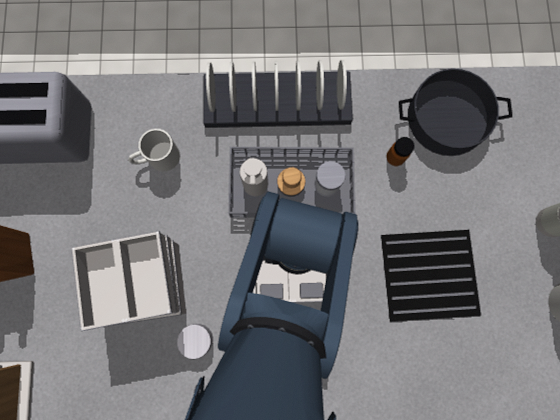

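Top tray is on the patch at about (290,285). The stack's upper tray is exposed at (125,280).

Converted, -0.336 m is -336, -0.029 m is -29.

Call:
{"name": "drive_effector", "arguments": {
  "offsets": [-29,-336,-10,-0.166,1,-29,-336,-10,-0.166,1,-29,-336,-10,-0.166,1,-29,-336,-10,-0.166,1,-29,-336,-10,-0.166,1,-29,-336,-10,-0.166,1,-29,-336,-10,-0.166,1,-29,-336,-10,-0.166,1,-29,-336,-10,-0.166,1,-29,-336,-10,-0.166,1,-29,-336,-10,-0.166,1]
}}

```text
t: 29.1
tcp_pos: [0.4316, 0.315, 0.2515]
tool_rot: [0.997, 0.082, -0.001, 0.0]
force: [-0.3, 0.3, -0.6]
finger_gap: 1.0
gripper_force: 0.0
```

```bash
python3 -c "
from h import *
go(.4317,.3163,.154,np.radians(99.5))"
```

```text
d [ 0.0005 -0.0014  0.0975] turn -0.002 q6 1.83 t 29.1
```

Converted, 0.097 m is 97, 0.08 m is 80.

Call:
{"name": "drive_effector", "arguments": {
  "offsets": [0,-1,50,-0.002,1,0,-1,80,-0.002,1,0,-1,97,-0.002,1,0,-1,97,-0.002,1,0,-1,97,-0.002,1,0,-1,97,-0.002,0,0,-1,97,-0.002,0,0,-1,97,-0.002,0,0,-1,97,-0.002,0,0,-1,97,-0.002,0,0,-1,97,-0.002,0,0,-1,97,-0.002,0,0,-1,97,-0.002,0,0,-1,97,-0.002,0,0,-1,97,-0.002,0],
  "squeeze": 100
}}

```text
t: 30.6
tcp_pos: [0.4318, 0.3173, 0.156]
tool_rot: [0.996, 0.084, 0.0, 0.0]
force: [-0.1, -2.8, 6.1]
finger_gap: 0.148
gripper_force: 98.4
```

Call:
{"name": "drive_effector", "arguments": {
  "offsets": [0,0,-10,0,0,0,0,-30,0,0,0,0,-60,0,0,0,0,-90,0,0,0,0,-90,0,0,0,0,-90,0,0]
}}

```text
t: 31.2
tcp_pos: [0.4311, 0.3174, 0.2452]
tool_rot: [0.996, 0.084, -0.0, -0.0]
force: [-0.3, -0.6, -5.1]
finger_gap: 0.146
gripper_force: 97.9
```

```bash
python3 -c "
from h import *
snap('top'); snap('scene','sc5')
patch('top',292,280,45,.045,.065)
go(.46,-.02,.25,np.pi/2); print(manip.sense()['ft_torque'])"
```

```text
top (292, 280) 1090 rect [454.5 -19. ] [149.8 173. ] 0.0 circ [454.6 -19. ] 113.8 zmed 0.0553
d [-0.0269  0.3372 -0.006 ] turn 0.168 q6 1.83 t 31.3
[-0.00949002  0.02644479 -0.07530312]
```

View pics/sc5.png

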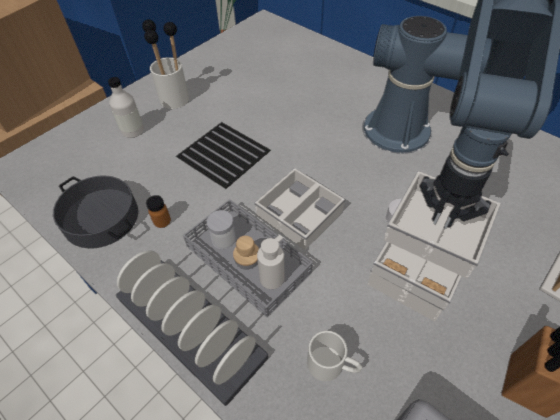

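The upper tray hangs level in the gripper. The shallow tray beneath has small wooden pads, and the top tray on the patch is at scene pixel (300,210).

```bash
python3 -c "
from h import *
patch('top',292,275,60,.045,.065)"
```

```text
top (292, 275) 1400 rect [461.3 -19. ] [163.3 173.1] 0.1 circ [461.2 -19.1] 118.1 zmed 0.0552
```

Call:
{"name": "drive_effector", "arguments": {
  "offsets": [-27,337,-10,0.168,0,-27,337,-10,0.168,0,-27,337,-10,0.168,0,-27,337,-10,0.168,0,-27,337,-10,0.168,0,-27,337,-10,0.168,0,-27,337,-10,0.168,0,-27,337,-10,0.168,0,-27,337,-10,0.168,0,-27,337,-10,0.168,0,-27,337,40,0.168,0,-27,337,80,0.168,0,-27,337,110,0.168,0,-27,337,130,0.168,0,-27,337,130,0.168,0]
}}

```text
t: 32.8
tcp_pos: [0.4591, -0.0172, 0.1128]
tool_rot: [1.0, 0.001, -0.003, -0.001]
force: [-0.4, 0.1, -4.0]
finger_gap: 0.147
gripper_force: 98.6
```

```bash
python3 -c "
from h import *
go(.461,-.019,.1,np.pi/2)"
```

```text
d [0.002  0.0018 0.0128] turn 0.002 q6 1.29 t 32.8
```

Converted, 0.015 m is 15, 0.014 m is 14.

Call:
{"name": "drive_effector", "arguments": {
  "offsets": [1,0,4,0,0,1,0,8,0,0,1,0,12,0,0,1,0,14,0,0,1,0,14,0,0,1,0,15,0,0,1,0,15,0,0]
}}

```text
t: 33.5
tcp_pos: [0.4623, -0.0194, 0.1005]
tool_rot: [1.0, -0.0, 0.0, 0.0]
force: [0.3, -0.1, -4.0]
finger_gap: 0.148
gripper_force: 98.7
```

Converted, 0.003 m is 3, 0.002 m is 2.

Call:
{"name": "drive_effector", "arguments": {
  "offsets": [0,0,1,0,0,0,0,2,0,0,0,0,3,0,0,0,0,3,0,0,0,0,3,0,0]
}}

```text
t: 34.0
tcp_pos: [0.4624, -0.0194, 0.1]
tool_rot: [1.0, -0.0, 0.001, 0.0]
force: [-3.8, 0.6, 22.8]
finger_gap: 0.146
gripper_force: 103.3
```

Converted, -0.15 m is -150, -0.1 m is -100.

Call:
{"name": "drive_effector", "arguments": {
  "offsets": [0,0,-1,0,0.6,0,0,-1,0,0.6,0,0,-1,0,0.6,0,0,-1,0,0.6,0,0,-50,0,0.6,0,0,-100,0,0.6,0,0,-150,0,0.6,0,0,-150,0,1,0,0,-150,0,1,0,0,-150,0,1]
}}

```text
t: 35.0
tcp_pos: [0.4612, -0.019, 0.2462]
tool_rot: [1.0, -0.0, -0.001, -0.0]
force: [-0.9, 0.2, -0.7]
finger_gap: 0.998
gripper_force: 0.0
```

```bash
python3 -c "
from h import *
snap('top')
patch('top',120,283,75,.1,.125)
go(.4317,.3163,.22,np.radians(99.5))"
```

```text
top (120, 283) 1898 rect [434.2 317. ] [163.4 174.5] 7.9 circ [434.3 317.4] 118.0 zmed 0.1113
d [-0.0293 -0.3353  0.0263] turn -0.166 q6 1.29 t 35.0
```

Converted, -0.336 m is -336, 0.05 m is 50.

Call:
{"name": "drive_effector", "arguments": {
  "offsets": [-27,-336,0,-0.138,1,-27,-336,0,-0.138,1,-27,-336,0,-0.138,1,-27,-336,0,-0.138,1,-27,-336,0,-0.138,1,-27,-336,0,-0.138,1,-27,-336,0,-0.138,1,-27,-336,0,-0.138,1,-27,-336,50,-0.138,1,-27,-336,50,-0.138,1,-27,-336,50,-0.138,1]
}}

```text
t: 36.15
tcp_pos: [0.4341, 0.3154, 0.1957]
tool_rot: [0.998, 0.068, -0.003, 0.001]
force: [0.8, -0.3, 0.5]
finger_gap: 0.998
gripper_force: 0.0
```

```bash
python3 -c "
from h import *
go(.4342,.317,.103,np.radians(97.9))"
```

```text
d [ 0.0009 -0.0018  0.0927] turn -0.001 q6 1.85 t 36.1
```

Call:
{"name": "drive_effector", "arguments": {
  "offsets": [0,-1,40,0,1,0,-1,70,0,1,0,-1,90,0,1,0,-1,92,0,1,0,-1,92,0,1,0,-1,92,0,0,0,-1,92,0,0,0,-1,92,0,0,0,-1,92,0,0,0,-1,92,0,0,0,-1,92,0,0,0,-1,92,0,0,0,-1,92,0,0,0,-1,92,0,0,0,-1,92,0,0],
  "squeeze": 100
}}

```text
t: 37.65
tcp_pos: [0.4353, 0.3175, 0.106]
tool_rot: [0.998, 0.069, 0.0, 0.0]
force: [-0.7, -1.5, 5.3]
finger_gap: 0.144
gripper_force: 98.3
```

Call:
{"name": "drive_effector", "arguments": {
  "offsets": [0,0,-10,0,0,0,0,-30,0,0,0,0,-60,0,0,0,0,-100,0,0,0,0,-150,0,0,0,0,-170,0,0,0,0,-170,0,0,0,0,-170,0,0]
}}

```text
t: 38.45
tcp_pos: [0.4341, 0.3173, 0.2746]
tool_rot: [0.998, 0.069, -0.001, 0.0]
force: [-0.6, -0.5, -4.1]
finger_gap: 0.142
gripper_force: 97.7
```

```bash
python3 -c "
from h import *
snap('top')
patch('top',120,283,75,.055,.085)
patch('top',292,275,70,.1,.12)
go(.46,.0,.27,np.radians(92.3));go(.434,-.341,.27,np.radians(92.3))"
```

```text
top (120, 283) 586 rect [430.2 315. ] [163.5 174.2] 7.0 circ [429.7 315. ] 118.3 zmed 0.0694
top (292, 275) 1572 rect [462.4 -18.8] [173.4 163.3] 90.0 circ [461.9 -18.3] 117.6 zmed 0.1113
d [-0.0174  0.3176  0.004 ] turn 0.098 q6 1.86 t 38.5
d [-0.09    0.6518  0.0047] turn 0.098 q6 1.86 t 38.5
```

Converted, 0.652 m is 652, -0.09 m is -90.

Call:
{"name": "drive_effector", "arguments": {
  "offsets": [-90,652,0,0.098,0,-90,652,0,0.098,0,-90,652,0,0.098,0,-90,652,0,0.098,0,-90,652,0,0.098,0,-90,652,0,0.098,0,-90,652,0,0.098,0,-90,652,0,0.098,0,-90,652,0,0.098,0,-90,652,0,0.098,0,-90,652,0,0.098,0,-90,652,0,0.098,0,-90,652,0,0.098,0,-90,652,0,0.098,0,-90,652,0,0.098,0,-90,652,0,0.098,0,-90,652,0,0.098,0,-90,652,0,0.098,0,-90,652,0,0.098,0]
}}

```text
t: 40.4
tcp_pos: [0.4358, -0.3392, 0.2755]
tool_rot: [1.0, 0.021, -0.0, -0.0]
force: [-0.1, -0.1, -3.3]
finger_gap: 0.144
gripper_force: 98.5
```

```bash
python3 -c "
from h import *
go(.434,-.341,.040,np.radians(92.3))"
```

```text
d [-0.0019  0.0017  0.2355] turn 0.001 q6 0.67 t 40.4
```

Converted, 0.239 m is 239, 0.237 m is 237.

Call:
{"name": "drive_effector", "arguments": {
  "offsets": [-2,2,50,0,0,-2,2,100,0,0,-2,2,150,0,0,-2,2,190,0,0,-2,2,215,0,0,-2,2,225,0,0,-2,2,230,0,0,-2,2,234,0,0,-2,2,237,0,0,-2,2,239,0,0,-2,2,239,0,0]
}}

```text
t: 41.5
tcp_pos: [0.4346, -0.3435, 0.04]
tool_rot: [1.0, 0.02, 0.001, 0.002]
force: [-0.5, 2.0, 12.7]
finger_gap: 0.145
gripper_force: 101.0
```

Contact. I'll release, lift, and look at everything before restacking.

Call:
{"name": "drive_effector", "arguments": {
  "offsets": [0,0,0,0,0.6,0,0,0,0,0.6,0,0,0,0,0.6,0,0,0,0,0.6,0,0,-50,0,0.6,0,0,-100,0,0.6,0,0,-150,0,0.6,0,0,-200,0,0.6,0,0,-200,0,1,0,0,-200,0,1,0,0,-200,0,1]
}}

```text
t: 42.6
tcp_pos: [0.4329, -0.3417, 0.235]
tool_rot: [1.0, 0.02, -0.001, -0.001]
force: [-0.6, 0.3, -0.2]
finger_gap: 0.999
gripper_force: 0.0
```

```bash
python3 -c "
from h import *
snap('top','top6')
patch('top',120,283,75,.055,.085)
patch('top',292,275,70,.1,.12)
go(.4615,-.0187,.24,np.pi/2)"
```

```text
top (120, 283) 1816 rect [430.3 315.2] [163.5 174. ] 7.1 circ [429.8 315.1] 118.3 zmed 0.0691
top (292, 275) 1571 rect [462.3 -18.7] [173.1 163.1] 90.0 circ [462.  -18.3] 117.7 zmed 0.1114
d [ 0.0415 -0.3215 -0.0046] turn 0.04 q6 0.66 t 42.6
```

View pics/top6.png

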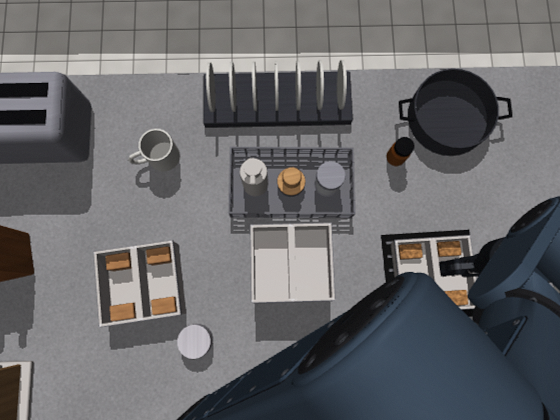

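The shallow tray is on the mat at (435,270). The bottom tray is bare at (138,283), and the upper-on-top pile is at (292,263). Next I pick up the upper tray.

Call:
{"name": "drive_effector", "arguments": {
  "offsets": [42,-322,0,0.04,1,42,-322,0,0.04,1,42,-322,0,0.04,1,42,-322,0,0.04,1,42,-322,0,0.04,1,42,-322,0,0.04,1,42,-322,0,0.04,1,42,-322,0,0.04,1,42,-322,0,0.04,1,42,-322,0,0.04,1,42,-322,0,0.04,1]
}}

```text
t: 43.75
tcp_pos: [0.4629, -0.0205, 0.2359]
tool_rot: [1.0, -0.001, -0.0, 0.0]
force: [-0.5, 0.5, 1.0]
finger_gap: 0.996
gripper_force: 0.0
```

```bash
python3 -c "
from h import *
go(.462,-.0185,.098,np.pi/2)"
```

```text
d [-0.0008 -0.0019  0.1379] turn -0.002 q6 1.29 t 43.8
```

Careful with the scale: shifts go in mm. That gives: 0.138 m is 138, 0.13 m is 130.

Call:
{"name": "drive_effector", "arguments": {
  "offsets": [0,0,50,0,1,0,0,100,0,1,0,0,130,0,1,0,0,138,0,1,0,0,138,0,1,0,0,138,0,0,0,0,138,0,0,0,0,138,0,0,0,0,138,0,0,0,0,138,0,0,0,0,138,0,0,0,0,138,0,0,0,0,138,0,0,0,0,138,0,0,0,0,138,0,0],
  "squeeze": 100
}}

```text
t: 45.25
tcp_pos: [0.4632, -0.0193, 0.0992]
tool_rot: [1.0, 0.0, 0.001, 0.0]
force: [-1.1, 0.2, 6.8]
finger_gap: 0.149
gripper_force: 97.7
```

Converted, -0.12 m is -120, -0.1 m is -100.

Call:
{"name": "drive_effector", "arguments": {
  "offsets": [0,0,-10,0,0,0,0,-30,0,0,0,0,-60,0,0,0,0,-100,0,0,0,0,-120,0,0,0,0,-120,0,0,0,0,-120,0,0]
}}

```text
t: 45.95
tcp_pos: [0.462, -0.0189, 0.2181]
tool_rot: [1.0, -0.0, -0.0, -0.0]
force: [-1.1, -0.5, -4.4]
finger_gap: 0.151
gripper_force: 97.8
```

```bash
python3 -c "
from h import *
go(.4302,.3152,.22,np.radians(97.1))"
```

```text
d [-0.0319 -0.3341 -0.0018] turn -0.124 q6 1.29 t 46.0
```

Call:
{"name": "drive_effector", "arguments": {
  "offsets": [-32,-334,0,-0.124,0,-32,-334,0,-0.124,0,-32,-334,0,-0.124,0,-32,-334,0,-0.124,0,-32,-334,0,-0.124,0,-32,-334,0,-0.124,0,-32,-334,0,-0.124,0,-32,-334,0,-0.124,0,-32,-334,0,-0.124,0,-32,-334,0,-0.124,0,-32,-334,0,-0.124,0,-32,-334,0,-0.124,0]
}}

```text
t: 47.15
tcp_pos: [0.4311, 0.3136, 0.218]
tool_rot: [0.998, 0.061, -0.0, 0.0]
force: [0.9, -0.4, -3.4]
finger_gap: 0.148
gripper_force: 98.8
```

```bash
python3 -c "
from h import *
go(.4302,.3152,.113,np.radians(97.1))"
```

```text
d [-0.0006 -0.0017  0.105 ] turn -0.002 q6 1.87 t 47.1
```

Converted, 0.107 m is 107, 0.106 m is 106.

Call:
{"name": "drive_effector", "arguments": {
  "offsets": [0,-1,40,0,0,0,-1,70,0,0,0,-1,90,0,0,0,-1,97,0,0,0,-1,101,0,0,0,-1,104,0,0,0,-1,106,0,0,0,-1,107,0,0,0,-1,107,0,0]
}}

```text
t: 48.05
tcp_pos: [0.4316, 0.3161, 0.1132]
tool_rot: [0.998, 0.062, 0.001, -0.0]
force: [-0.6, -1.2, 5.4]
finger_gap: 0.15
gripper_force: 100.3
```

Converted, -0.15 m is -150, -0.1 m is -100.

Call:
{"name": "drive_effector", "arguments": {
  "offsets": [0,0,0,0,0.6,0,0,0,0,0.6,0,0,0,0,0.6,0,0,0,0,0.6,0,0,-50,0,0.6,0,0,-100,0,0.6,0,0,-150,0,0.6,0,0,-150,0,1,0,0,-150,0,1,0,0,-150,0,1]
}}

```text
t: 49.05
tcp_pos: [0.4297, 0.3154, 0.2601]
tool_rot: [0.998, 0.062, -0.001, 0.001]
force: [0.6, -0.5, -0.8]
finger_gap: 0.997
gripper_force: 0.0
```

```bash
python3 -c "
from h import *
snap('top')
patch('top',292,275,70,.045,.065)
go(.461,-.019,.22,np.pi/2)"
```

```text
top (292, 275) 1685 rect [487.3 -22.3] [286.  218.5] 88.6 circ [516.9 -23.1] 163.6 zmed 0.0549
d [-0.01    0.3355  0.04  ] turn 0.124 q6 1.87 t 49.1
```

Converted, 0.335 m is 335, 0.1 m is 100.

Call:
{"name": "drive_effector", "arguments": {
  "offsets": [-10,335,0,0.124,1,-10,335,0,0.124,1,-10,335,0,0.124,1,-10,335,0,0.124,1,-10,335,0,0.124,1,-10,335,0,0.124,1,-10,335,0,0.124,1,-10,335,0,0.124,1,-10,335,50,0.124,1,-10,335,100,0.124,1,-10,335,100,0.124,1]
}}

```text
t: 50.2
tcp_pos: [0.4565, -0.0159, 0.1544]
tool_rot: [1.0, -0.0, -0.01, -0.003]
force: [-1.4, 0.9, 0.3]
finger_gap: 1.001
gripper_force: 0.0
```

```bash
python3 -c "
from h import *
patch('top',292,275,58,.045,.065)
snap('top')
patch('top',120,283,75,.11,.14)
go(.461,-.019,.042,np.pi/2)"
```

```text
top (292, 275) 1398 rect [461.3 -19.1] [163.4 173.2] 0.1 circ [461.1 -19.3] 118.2 zmed 0.0554
top (120, 283) 2071 rect [430.5 317.2] [163.3 175. ] 7.1 circ [430.7 316.9] 118.8 zmed 0.125
d [0.0035 0.003  0.1156] turn 0.0 q6 1.29 t 50.2
```

Call:
{"name": "drive_effector", "arguments": {
  "offsets": [0,1,50,0,1,0,1,80,0,1,0,1,100,0,1,0,1,108,0,1,0,1,108,0,1,0,1,108,0,1,0,1,108,0,0,0,1,108,0,0,0,1,108,0,0,0,1,108,0,0,0,1,108,0,0,0,1,108,0,0,0,1,108,0,0,0,1,108,0,0,0,1,108,0,0,0,1,108,0,0],
  "squeeze": 100
}}

```text
t: 51.85
tcp_pos: [0.4623, -0.0189, 0.0538]
tool_rot: [1.0, -0.0, 0.0, 0.0]
force: [-1.1, -0.5, 6.3]
finger_gap: 0.14
gripper_force: 98.1
```

The grip is too close to the rim, so I'll regrip 10 mm lower.

Call:
{"name": "drive_effector", "arguments": {
  "offsets": [0,0,0,0,0.6,0,0,0,0,0.6,0,0,0,0,0.6,0,0,0,0,0.6,0,0,6,0,0.6,0,0,12,0,0.6,0,0,12,0,0.6,0,0,12,0,0,0,0,12,0,0,0,0,12,0,0,0,0,12,0,0,0,0,12,0,0,0,0,12,0,0,0,0,12,0,0,0,0,12,0,0,0,0,12,0,0]
}}

```text
t: 53.45
tcp_pos: [0.4623, -0.0188, 0.0415]
tool_rot: [1.0, -0.0, 0.0, 0.0]
force: [-0.7, -0.3, 5.0]
finger_gap: 0.153
gripper_force: 97.7
```

Call:
{"name": "drive_effector", "arguments": {
  "offsets": [0,0,-10,0,0,0,0,-30,0,0,0,0,-70,0,0,0,0,-120,0,0,0,0,-170,0,0,0,0,-210,0,0,0,0,-230,0,0,0,0,-230,0,0,0,0,-230,0,0]
}}

```text
t: 54.35
tcp_pos: [0.4612, -0.0185, 0.2707]
tool_rot: [1.0, -0.0, -0.001, -0.0]
force: [-0.6, 0.9, -2.9]
finger_gap: 0.151
gripper_force: 97.9
```

```bash
python3 -c "
from h import *
go(.4305,.3165,.28,np.radians(97.1))"
```

```text
d [-0.0308 -0.335  -0.0091] turn -0.124 q6 1.29 t 54.4
```

Converted, -0.335 m is -335, -0.031 m is -31.

Call:
{"name": "drive_effector", "arguments": {
  "offsets": [-31,-335,0,-0.124,0,-31,-335,0,-0.124,0,-31,-335,0,-0.124,0,-31,-335,0,-0.124,0,-31,-335,0,-0.124,0,-31,-335,0,-0.124,0,-31,-335,0,-0.124,0,-31,-335,0,-0.124,0,-31,-335,0,-0.124,0,-31,-335,0,-0.124,0,-31,-335,0,-0.124,0,-31,-335,0,-0.124,0]
}}

```text
t: 55.55
tcp_pos: [0.4315, 0.315, 0.271]
tool_rot: [0.998, 0.061, -0.0, 0.0]
force: [-0.0, -0.6, -3.0]
finger_gap: 0.147
gripper_force: 98.7
```

```bash
python3 -c "
from h import *
go(.4305,.3165,.1675,np.radians(97.1))"
```

```text
d [-0.0007 -0.0017  0.1035] turn -0.002 q6 1.87 t 55.5
```

Converted, 0.106 m is 106, 0.105 m is 105.

Call:
{"name": "drive_effector", "arguments": {
  "offsets": [0,-1,40,0,0,0,-1,70,0,0,0,-1,90,0,0,0,-1,96,0,0,0,-1,100,0,0,0,-1,103,0,0,0,-1,105,0,0,0,-1,106,0,0,0,-1,106,0,0]
}}

```text
t: 56.45
tcp_pos: [0.4321, 0.3174, 0.1675]
tool_rot: [0.998, 0.062, 0.001, -0.0]
force: [0.2, -1.7, 5.2]
finger_gap: 0.152
gripper_force: 100.2
```

Release, lift, back off to the middle and check.

Converted, 0.3 m is 300, 0.2 m is 200.

Call:
{"name": "drive_effector", "arguments": {
  "offsets": [0,0,0,0,0.6,0,0,0,0,0.6,0,0,0,0,0.6,0,0,0,0,0.6,0,0,-50,0,0.6,0,0,-100,0,0.6,0,0,-130,0,0.6,0,100,-130,0,0.6,0,200,-130,0,0.6,0,300,-130,0,0.6,0,300,-130,0,0.6,0,300,-130,0,0.6,0,300,-130,0,0.6,0,300,-130,0,0.6,0,300,-130,0,0.6,0,300,-130,0,0.6]
}}

```text
t: 58.05
tcp_pos: [0.4677, 0.0204, 0.2951]
tool_rot: [0.998, 0.062, -0.0, -0.0]
force: [-0.5, -0.4, 1.1]
finger_gap: 0.607
gripper_force: 0.0
```

```bash
python3 -c "
from h import *
snap('top','top7');snap('scene','sc7')
patch('top',115,283,75,.21,.235); patch('top',115,283,75,.05,.235)
patch('top',435,275,55,.035,.06)
patch('top',157,146,30,.075,.095)
patch('top',403,149,25,.075,.095)
"
```

```text
top (115, 283) 0 rect [0. 0.] [0. 0.] 0.0 circ [0. 0.] 0.0 zmed nan
top (115, 283) 9054 rect [430.5 317.1] [164.3 177.7] 7.1 circ [430.2 316.8] 118.9 zmed 0.1486
top (435, 275) 1605 rect [ 433.9 -343. ] [163.2 175.4] 2.4 circ [ 434.2 -343.1] 119.0 zmed 0.0448
top (157, 146) 282 rect [733.4 277.2] [74.6 74.3] 64.3 circ [730.  283.4] 44.4 zmed 0.0836
top (403, 149) 302 rect [ 718.6 -281.8] [41.6 43.1] 43.5 circ [ 719.5 -281.7] 22.1 zmed 0.0841
  return _methods._mean(a, axis=axis, dtype=dtype,
  ret = ret.dtype.type(ret / rcount)
```

View pics/top7.png

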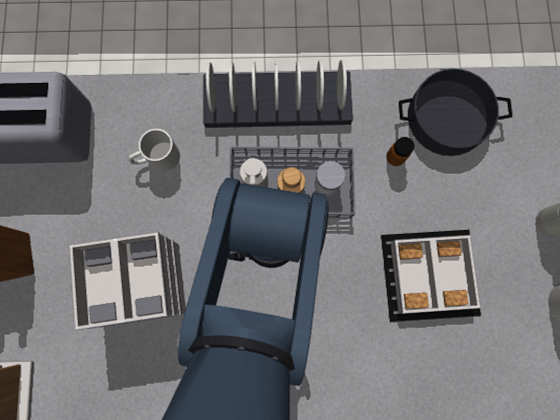

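View pics/sc7.png

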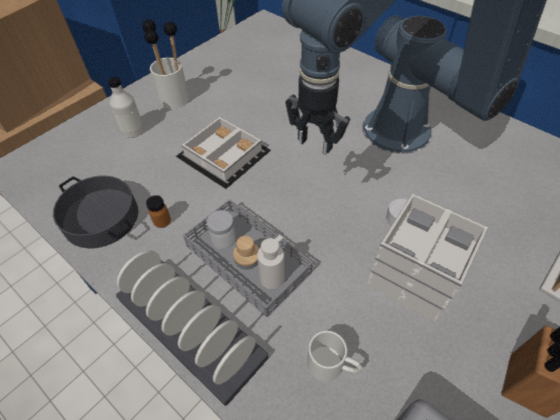

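The stack is square at (125,280), the shallow tray is centred on the mat at (435,275), and the basket items, mug and amber jar are in place.

```bash
python3 -c "
from h import *
patch('top',115,283,75,.172,.195)
print(manip.sign_off())"
```

```text
top (115, 283) 2182 rect [430.8 318.4] [163.3 175.1] 7.1 circ [430.7 318.2] 118.4 zmed 0.1813
the job is handed in; nothing more can be done
None
```

The job is handed in at about 58 s, with no verdict returned: the dispenser, brush and jar stand in the basket, the shallow tray is about 2 mm off the mat's centre, the upper and top trays are back on the bottom tray within about 3 mm, and the mug and amber jar did not move.

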